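# Turn the seed tray round and slide it into its guide rails

### The job

Take the long wooden seed tray (the one with a tapered nose at one end and a wide panel at the other) by its upright post, turn it end for end, and slide it nose first into the aluminium guide rails, fully home, so that its wide end panel meets the ends of the rails. Let go and leave it lying flat on the shelf in the rails; leave the short two-panelled caddy and the enamel cup where they stand.

Things in the scene. Friction and masses are not known exactly. Their poses are not given: they have to be found in the camera images.
- tray_grip (a point): Seed tray, loose, light wood, 350 g: point on its upright 30x30 mm post (top at 115, sides parallel to tray), 90 mm above tray's underside. x to tapered nose, z up. Body 100 wide, 22 high; nose 70 mm ahead (+x), 50 wide, full width 40 mm behind its tip. At -x a panel 160 wide, 50 high, 12 thick, inner face 70 mm from post axis. Starts with nose pointing about opposite to rails' x (within 0.7 rad).
- rails: Fixed aluminium guide rails. Origin: on the shelf (z 0), middle of the open mouth; x into the channel, z up. Channel 120 mm wide, 160 long, closed back; floor is the shelf. Rails 18 thick, 52 high, 156 over the outside; 8 mm thick top lips reach 22 mm inward (44 clear below, 76 between), so trays enter only by the mouth. Tray home: panel touches rail ends, post 70 mm inside (x 0.07).
- caddy: Bystander: loose short caddy, same wood and same 30x30 mm post (top at 115 mm), but a 150 mm wide, 50 mm high panel at both ends and no nose; 114 mm long over the panels (its x). Origin: centre of its underside. It and the seed tray stand on either side of the rails; which is left or right varies.
- cup: Bystander: loose white enamel mug, 80 mm across, 80 mm high, handle to its +y. Origin: centre of its underside. It stands farther out than the trays, left or right (about 0.72 m ahead, 0.3 m to the side); an empty clay pot stands on the other side and a blue shoe tree lies behind the rails.
Not all that is in view belongs to the job. What is shaped like the part that bears tray_grip but purple or red is not meant.

How it is judged:
On the way:
1. the tray's nose is between the rails, at least 30 mm inside the mouth, below the lips (x of tray_grip in the frame of rails above -0.04 m and y of tray_grip in the frame of rails between -0.03 and 0.03 m and height (world z) of tray_grip below 0.115 m), for 0.1 s.
At the end, for the whole second after the job is handed in: The seed tray lies in the rails nose first, its post 55 to 85 mm inside the mouth (70 mm is fully home; so the panel is within 15 mm of the rail ends), within 20 mm of the rails' midline and 0.2 rad of their direction, flat on the shelf (grip point below 100 mm, tilt below 0.1 rad), and at rest (x of tray_grip in the frame of rails between 0.055 and 0.085 m and y of tray_grip in the frame of rails between -0.02 and 0.02 m and angle between the x axis of tray_grip and the x axis of rails, either way round below 0.2 rad and angle between tray_grip's own z axis and vertical below 0.1 rad and height (world z) of tray_grip below 0.1 m and linear speed of seed_tray below 0.02 m/s); the robot touches nothing.
It fails at once if the caddy is moved more than 30 mm (distance of caddy from where it was at the start of the episode above 0.03 m).
It fails at once if the enamel cup is moved more than 30 mm (distance of cup from where it was at the start of the episode above 0.03 m).
It also fails if it takes over 38 s, if anything falls off the work surface, if the arm or the gripper's body presses on something with over 40 N, if the wrist force passes 120 N, or if a joint passes its speed limit or range.

### The arm

A 7-joint arm with a two-finger parallel gripper is mounted at the origin on the work surface. World frame = base frame: x ahead of the robot, y to its left, z up, the work surface at z = 0. Lengths are in m, angles in rad, forces in N, time in s.
With the tool pointing down it reaches from about 0.4 to 0.85 m from the base axis. Payload 4.5 kg.
Tool frame: the origin (TCP) lies at the very end of the fingers, on their centre line; the grasp point (between the pads) lies 19 mm behind it; y points along the fingers, z is the direction in which the jaws open and shut, and the axes are right-handed (so a half turn about y gives the same grasp; the last joint's range is limited). The gripper opens to 88 mm and grips with 3 to 60 N. Pads are 18 mm wide; open, the fingers measure 123 mm over their backs; the gripper's body (75 mm by 187 mm) begins 45 mm behind the grasp point.
Start: joints at [-1.284, 0.689, -0.195, 1.565, 0.157, 0.902, -0.215], TCP at [0.156, 0.605, 0.239] pointing down, gripper open.
Joint ranges: [-3.01, 3.01], [-0.46, 2.08], [-1.47, 1.51], [0.13, 2.56], [-1, 4.14], [0.04, 2.09], [-2.66, 2.66]. Speed limits (rad/s): [2.57, 2.57, 3.14, 3.14, 3.14, 3.14, 3.14].

### API

Orientations are given as [roll, pitch, yaw] about the fixed x, y, z axes, in that order (R = Rz(yaw) Ry(pitch) Rx(roll)).
In Python, from plant import manip gives the robot as it stands.
- The arm moves only by the shell command python3 -m crank 'ROWS' [FORCE]. ROWS is JSON, a list of rows, each a list of 3 entries, a list of its own where there are three numbers: the shift along the world's x, y, z in cm, then the turn about the world's z in degrees, then the opening, from 0 (shut) to 1 (fully open). In form: [[[x, y, z], roll, grip], ...]. A call has 1 to 8 rows; each row is the pose to reach, as a shift and turn from the pose measured when the call began; what a row does not reach only later rows make up. A row lasts 1/10 s, in which the tool goes at most 50 mm and 8.59 degrees, less where a joint would pass 70% of its speed; a pose out of reach is approached as far as the arm can. A call with a gripper value outside its range is refused whole. The fingers move at their own pace and stop on an object; FORCE is the grip in N (left out, the last holds). Time passes only in rows, so rows that repeat a pose let the fingers close. It gives the time, the measured TCP pose, the force and the opening at its end, in the units of the state.
- manip.get_state(): the state, without advancing time (a new reading comes with each control period).
- manip.capture(name): name is "scene" or "top" or "wrist"; returns a dict with "pixels" (400x640x3 uint8, red, green, blue), "vertical_fov" (degrees; the focal length in pixels is half the picture's height over the tangent of half this angle, whatever the lens; pixels are square), "cx", "cy" (the principal point, pixels), "dist_coeffs" ([k1, k2, p1, p2, k3] as OpenCV has them; the pictures are not rectified), "R" (3x3) and "t" (3): a world point X has camera coordinates R X + t; the wrist camera has in their place "mount" (4x4, takes a point from camera to tool coordinates, whose origin is the TCP and whose axes are the tool frame's). Camera axes: x right, y down, z forward; pixel columns grow to the right and rows downward; lengths in m; the calibration is good to about 2 mm. A picture is of the moment at which its call begins: read the wrist's pose just before it. There is no depth.
- manip.close_job(): hands the job in, once; it reports no verdict.
The state is a dict: "time": time; "q": joint angles; "joint_vel": joint speeds; "joint_torque": joint torques, N m; "ee_pos": TCP position; "eef_rot": TCP orientation; "ft_force": force on the tool from outside, world axes, zero at the start; "wrist_torque": the same for the moment, N m; "width": opening from 0.0 (shut) to 1.0 (fully open).
Only numpy, scipy, OpenCV 4.12 (cv2) and the standard library are available. Lean on these libraries where they do the work, as an engineer would, in place of code of your own. Each camera call takes 0.05 s, during which the arm holds its last target.

## Working session

There is one attempt and no reset: what is moved stays moved. The work goes in short steps, Python scripts to look and compute and a shell command to move; the robot and the scene stay as the last step left them, time stands still between calls to the robot, and variables do not carry over. Pictures are saved under pics/ and viewed, and the job is handed in when it is done.

```bash
mkdir -p pics; ls; cat > h.py <<'E'
import numpy as np, cv2
from plant import manip
def K(c):
    f=200/np.tan(np.radians(c["vertical_fov"])/2)
    return np.array([[f,0,c["cx"]],[0,f,c["cy"]],[0,0,1.]])
def cap(n,fn):
    c=manip.capture(n); p=np.asarray(c["pixels"]); cv2.imwrite("pics/"+fn,p[:,:,::-1]); 
    import pickle; pickle.dump(c,open("pics/"+fn+".pkl","wb")); return c
def ray(c,uv):
    u=cv2.undistortPoints(np.array(uv,float).reshape(-1,1,2),K(c),np.array(c["dist_coeffs"],float)).reshape(-1,2)
    d=np.c_[u,np.ones(len(u))]; R=np.array(c["R"]);t=np.array(c["t"])
    return -R.T@t, d@R
def atz(c,uv,z):
    o,d=ray(c,uv); z=np.broadcast_to(z,len(d)); return o+d*((z-o[2])/d[:,2])[:,None]
def proj(c,X):
    R=np.array(c["R"],float);t=np.array(c["t"],float)
    return cv2.projectPoints(np.array(X,float).reshape(-1,1,3),cv2.Rodrigues(R)[0],t,K(c),np.array(c["dist_coeffs"],float))[0].reshape(-1,2)
E
python3 - <<'E'
from h import *
print(manip.get_state())
for n in("scene","top"):
    c=cap(n,n+"0.png"); print(n,c["vertical_fov"],np.round(c["R"],3).tolist(),np.round(c["t"],3))
E
```

```text
pics
{'time': 0.0, 'q': array([-1.28420528,  0.68998286, -0.19453444,  1.56638579,  0.15731835,
        0.9025441 , -0.21509541]), 'joint_vel': array([1.48050490e-03, 1.67208422e-05, 3.14053100e-05, 8.41073107e-04,
       1.05787583e-03, 1.06586196e-04, 5.15815624e-04]), 'joint_torque': array([-5.95749498e-04, -5.27560079e+01, -1.26688991e+00, -1.53425449e+01,
       -5.26359561e-02,  6.65923784e-03,  1.64153626e-04]), 'ee_pos': array([0.15619551, 0.60447494, 0.23790017]), 'eef_rot': array([-1.57271463e+00, -1.49461389e-04, -2.52669586e-01]), 'ft_force': array([ 0.8777025 ,  0.40468767, -0.23448963]), 'wrist_torque': array([-0.00863047, -0.00019879,  0.00142236]), 'width': 1.003605801978235}
scene 57.84468179222854 [[-0.461, 0.887, 0.015], [0.582, 0.315, -0.75], [-0.67, -0.337, -0.661]] [ 0.125 -0.271  1.632]
top 45.38100683704543 [[-0.015, -1.0, 0.001], [-0.978, 0.015, -0.208], [0.208, -0.004, -0.978]] [0.108 0.532 1.556]
```

View pics/scene0.png

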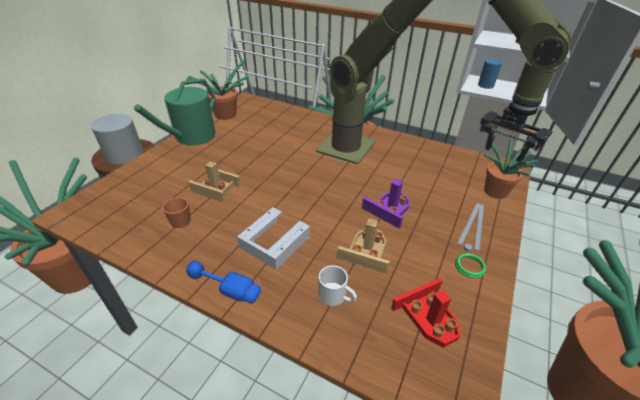

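View pics/top0.png

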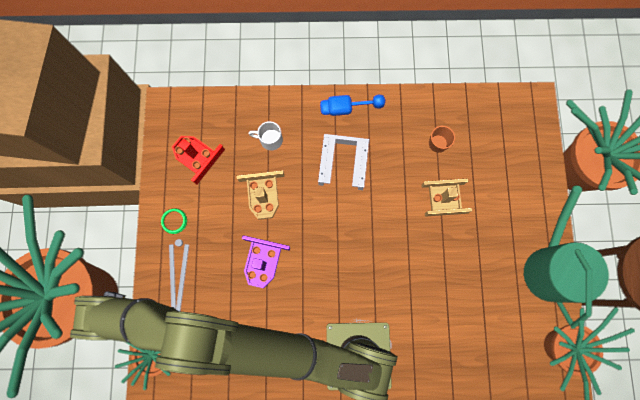

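Candidates in the top image:
- Light wood tray with a nose and one wide panel, at (262,196).
- Two-panelled wood caddy, at (447,197).
- Purple tray, at (262,262).
- Red tray, at (196,157).

By the description it is the one at (262,196). I'll check it in a crop.

```bash
python3 - <<'E'
import cv2
a=cv2.imread("pics/top0.png")
cv2.imwrite("pics/crop_t.png",cv2.resize(a[120:230,225:385],None,fx=5,fy=5,interpolation=cv2.INTER_CUBIC))
b=cv2.imread("pics/scene0.png")
cv2.imwrite("pics/crop_s.png",cv2.resize(b[190:310,230:400],None,fx=4.5,fy=4.5,interpolation=cv2.INTER_CUBIC))
E
```

```text
(no output)
```

View pics/crop_t.png

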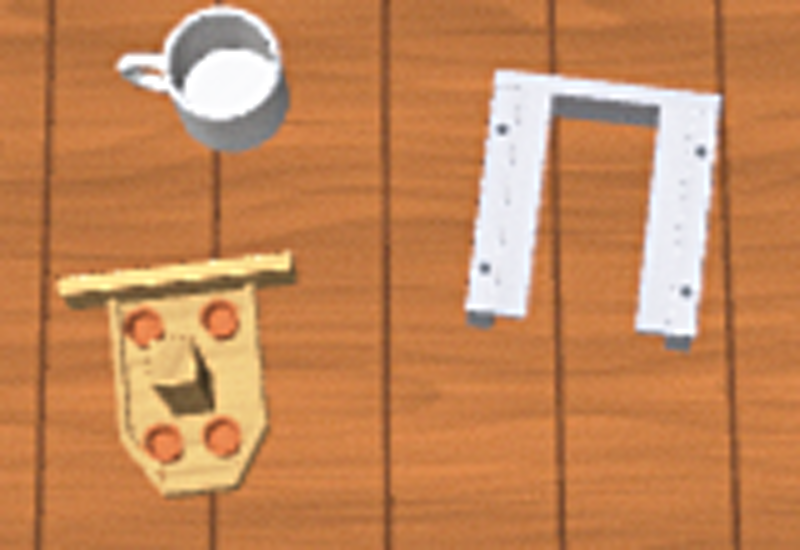

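View pics/crop_s.png

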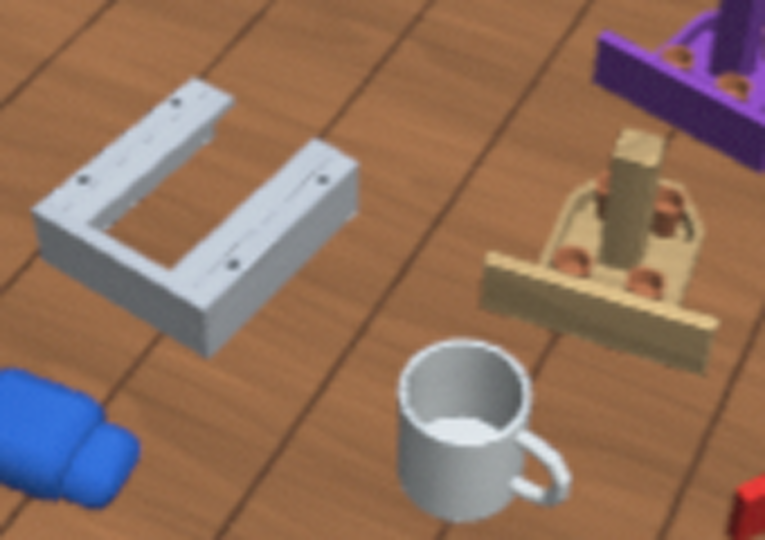

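The crop confirms it: light wood, nose toward the robot, one panel at the far end. Next I'll fit the poses of tray and rails from corners in both views.

```bash
cat > fit.py <<'E'
from h import *
import pickle
from scipy.optimize import least_squares
L=lambda n:pickle.load(open("pics/"+n+".pkl","rb"))
T,S=L("top0.png"),L("scene0.png")
t=lambda u,v:(225+u/5-.4,120+v/5-.4); s=lambda u,v:(230+u/4.5-.4,190+v/4.5-.4)
def fit(obs,x0):
    def w(p,X):
        c,si=np.cos(p[2]),np.sin(p[2]); X=np.array(X,float)
        return np.c_[p[0]+c*X[:,0]-si*X[:,1],p[1]+si*X[:,0]+c*X[:,1],X[:,2]]
    def r(p):
        return np.concatenate([(proj(c,w(p,[X]))-uv).ravel() for c,X,uv in obs])
    q=least_squares(r,x0,loss="soft_l1"); return q.x,r(q.x).reshape(-1,2)
# rails: mouth x0, back ~? use only mouth/lines
R=[(T,(0,.078,.052),t(466,310)),(T,(0,-.078,.052),t(697,336)),(T,(0,.038,.052),t(526,317)),(T,(0,-.038,.052),t(636,330)),
(T,(.178,.078,.052),t(496,70)),(T,(.178,-.078,.052),t(721,96)),
(S,(0,-.078,.052),s(195,78)),(S,(0,-.038,.052),s(234,99)),(S,(0,.038,.052),s(319,138)),(S,(0,.078,.052),s(358,164)),
(S,(.178,-.078,.052),s(33,212)),(S,(.178,.078,.052),s(208,305))]
G=[(T,(-.082,-.08,.05),t(57,282)),(T,(-.082,.08,.05),t(290,250)),(T,(-.07,.08,.05),t(295,270)) ,
(T,(.07,-.025,.022),t(163,490)),(T,(.07,.025,.022),t(237,486)),
(T,(0,0,.115),t(172,362)),(S,(0,0,.115),s(639,147)),
(S,(-.082,.08,.05),s(485,258)),(S,(-.082,-.08,.05),s(716,324))]
# choose y sign: nose toward robot => tray +y points to world -y (image right)
for n,o,x0 in(("rails",R,(.6,0,0)),("tray",G,(.55,.25,3.1))):
    p,e=fit(o,x0); print(n,np.round(p,4)); print(np.round(e,1).tolist())
C=atz(T,[(447,197),(268,136),(443,137)],[.0,.04,.05]); print(C)
E
python3 fit.py
```

```text
rails [ 0.5594  0.0465 -0.1294]
[[-0.3, 0.9], [-0.7, 0.8], [-0.6, 0.8], [-0.3, 0.7], [-0.3, -0.7], [-0.5, -1.0], [-0.4, -0.5], [0.0, -0.6], [-0.9, -0.2], [0.3, -1.0], [-1.6, 0.3], [-1.9, 2.1]]
tray [0.525  0.3134 3.2537]
[[-0.2, -0.2], [-0.1, 0.5], [-0.7, -0.2], [0.2, 1.3], [-0.0, 0.2], [0.0, 0.3], [-0.2, -0.4], [-0.7, 0.8], [-0.4, 1.4]]
[[ 0.52319587 -0.32611164  0.        ]
 [ 0.74168145  0.29488042  0.04      ]
 [ 0.7257477  -0.31351146  0.05      ]]
```

Poses found: tray post about (0.525, 0.313), yaw 3.254. Rails mouth about (0.560, 0.046), yaw -0.13. I'll approach above the post with the jaws across the tray, which also leaves room for a -194° turn on the last joint.

```bash
python3 -m crank '[[[5,-4,0],3,1],[[10,-8,0],6,1],[[15,-12,0],9,1],[[20,-16,0],12,1],[[24,-19,0],15,1],[[28,-22,0],18,1],[[32,-25,0],21,1],[[34,-27,0],21,1]]'; python3 - <<'E'
from h import *
s=manip.get_state(); print(np.round(s['q'],3),s['ee_pos'],s['eef_rot'],s['ft_force'])
c=cap("wrist","w1.png"); print(c["mount"])
import pickle; pickle.dump(s,open("pics/w1.st","wb"))
E
```

```text
time: 0.9
ee_pos: [0.4711, 0.3551, 0.2377]
eef_rot: [-1.572, 0.0, 0.115]
ft_force: [1.0, -0.2, -0.8]
width: 0.998
[-0.525  0.656 -0.346  1.67   0.276  0.865  0.701] [0.4711305  0.35507298 0.23770357] [-1.57244527e+00  3.26842164e-04  1.14885015e-01] [ 0.96361053 -0.19518534 -0.82244748]
[[-1.22570888e-04  9.51831194e-01  3.06622508e-01 -7.94231636e-02]
 [ 8.41492677e-05 -3.06622499e-01  9.51831201e-01 -1.46092817e-01]
 [ 9.99999989e-01  1.42468855e-04 -4.25129061e-05  8.64403204e-05]
 [ 0.00000000e+00  0.00000000e+00  0.00000000e+00  1.00000000e+00]]
```

View pics/w1.png

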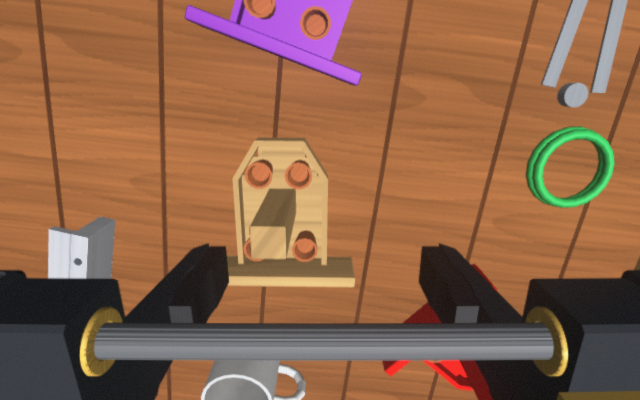

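The wrist view shows the tray's post top at about (269,242), nose up in the picture (toward the robot) and panel below. I'll refine from this.

```bash
cat >> h.py <<'E'
from scipy.spatial.transform import Rotation as Ro
def wcam(c,s):
    M=np.eye(4); M[:3,:3]=Ro.from_euler("xyz",s["eef_rot"]).as_matrix(); M[:3,3]=s["ee_pos"]
    W=np.linalg.inv(M@np.array(c["mount"])); c=dict(c); c["R"]=W[:3,:3]; c["t"]=W[:3,3]; return c
E
python3 - <<'E'
from h import *
import pickle
c=wcam(pickle.load(open("pics/w1.png.pkl","rb")),pickle.load(open("pics/w1.st","rb")))
print(atz(c,[(269,242)],.115), "nose",atz(c,[(259,139),(304,139)],.022),"panel",atz(c,[(229,259),(352,260)],.05))
cs,sn=np.cos(3.2537),np.sin(3.2537)
for X in [(.015,.015,.115),(.015,-.015,.115),(-.015,.015,.115),(-.015,-.015,.115)]:
    p=(.525+cs*X[0]-sn*X[1],.3134+sn*X[0]+cs*X[1],X[2]); print(proj(c,[p]))
a=cv2.imread("pics/w1.png"); cv2.imwrite("pics/w1c.png",cv2.resize(a[130:290,200:360],None,fx=4,fy=4))
E
```

```text
[[0.52290804 0.31584228 0.115     ]] nose [[0.45531425 0.28742337 0.022     ]
 [0.4501115  0.3326418  0.022     ]] panel [[0.57874991 0.26837915 0.05      ]
 [0.56500913 0.39563066 0.05      ]]
[[246.57219326 227.09477353]]
[[283.46549441 227.2390595 ]]
[[248.85418062 260.18521547]]
[[284.60305143 260.34715805]]
```

View pics/w1c.png

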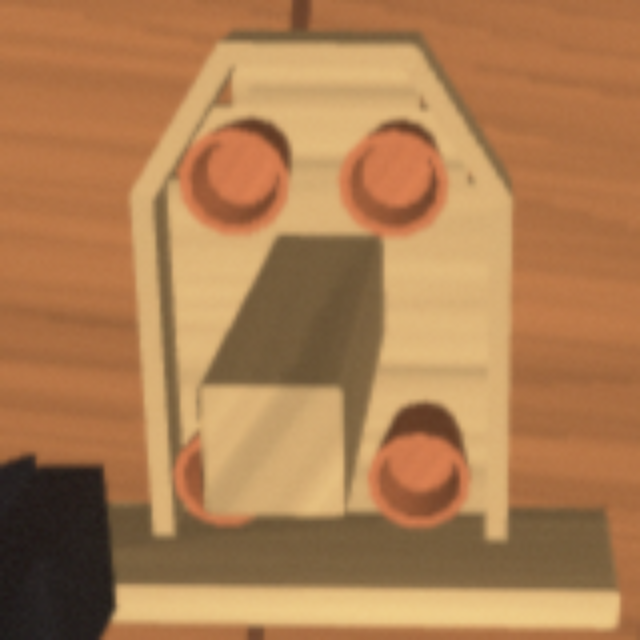

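```bash
python3 -m crank '[[[3,-2.2,0],0,1],[[5.3,-4,0],0,1],[[5.3,-4,0],0,1],[[5.3,-4,-4],0,1],[[5.3,-4,-8],0,1],[[5.3,-4,-10],0,1],[[5.3,-4,-10],0,1]]'; python3 - <<'E'
from h import *
s=manip.get_state(); print(np.round(s['q'],3),s['ee_pos'],s['eef_rot'],s['ft_force'])
E
```

```text
time: 1.65
ee_pos: [0.5303, 0.3049, 0.1339]
eef_rot: [-1.584, 0.001, 0.101]
ft_force: [-0.7, -0.1, 0.0]
width: 0.999
[-0.44   0.818 -0.292  1.688  0.35   0.697  0.755] [0.53032403 0.30486073 0.13392072] [-1.58361021e+00  1.39636238e-03  1.01382798e-01] [-0.70832173 -0.13026492  0.04909542]
```

```bash
python3 -m crank '[[[-0.6,1,0],0.7,1],[[-0.6,1,0],0.7,1],[[-0.6,1,0],0.7,1],[[-0.6,1,0],0.7,1]]'; python3 - <<'E'
from h import *
s=manip.get_state(); print(s['ee_pos'],s['eef_rot'],np.abs(s['joint_vel']).max())
c=wcam(cap("wrist","w2.png"),s)
a=cv2.imread("pics/w2.png")
for x in [(.524,.315,.115)]: print(proj(c,[x]))
s=manip.get_state(); print(s['ee_pos'],s['eef_rot'])
E
```

```text
time: 2.05
ee_pos: [0.5248, 0.3153, 0.135]
eef_rot: [-1.583, -0.0, 0.114]
ft_force: [-0.3, -0.1, 0.4]
width: 1.0
[0.52483971 0.31526676 0.13503536] [-1.58293457e+00 -4.37584110e-04  1.13723441e-01] 0.007693485360523504
[[323.36288068 242.82367329]]
[0.52487913 0.31492432 0.13481515] [-1.58320432e+00 -1.09012563e-04  1.13220038e-01]
```

View pics/w2.png

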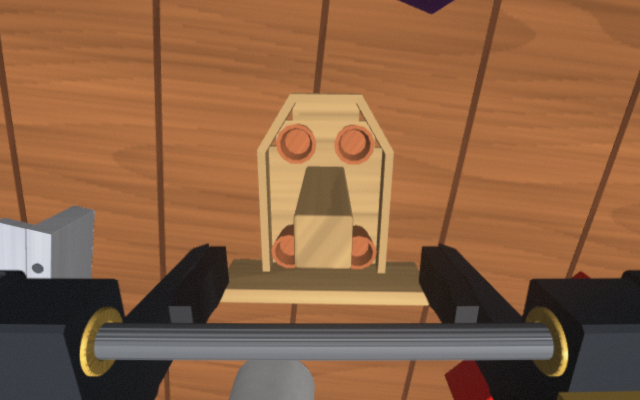

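The post top is at (323,240), centred between the fingers and square to them. Descend and grip.

```bash
python3 -m crank '[[[0,0,-3],0,1],[[0,0,-6.2],0,1],[[0,0,-6.2],0,1],[[0,0,-6.2],0,1],[[0,0,-6.2],0,0],[[0,0,-6.2],0,0],[[0,0,-6.2],0,0],[[0,0,-6.2],0,0]]' 45; python3 -m crank '[[[0,0,0],0,0],[[0,0,0],0,0],[[0,0,0],0,0],[[0,0,0],0,0]]' 45
```

```text
time: 2.9
ee_pos: [0.5253, 0.3151, 0.0736]
eef_rot: [-1.583, -0.001, 0.113]
ft_force: [0.1, 0.9, -0.1]
width: 0.661
time: 3.3
ee_pos: [0.5253, 0.315, 0.0736]
eef_rot: [-1.583, -0.001, 0.113]
ft_force: [-0.9, -1.4, 2.0]
width: 0.344
```

Opening is 30 mm, so the post is gripped. Lift.

```bash
python3 -m crank '[[[0,0,2],0,0],[[0,0,5],0,0],[[0,0,8],0,0],[[0,0,11],0,0],[[0,0,13],0,0],[[0,0,13],0,0],[[0,0,13],0,0]]'; python3 - <<'E'
from h import *
s=manip.get_state(); print(np.round(s['q'],3),s['eef_rot'])
cap("scene","s2.png")
E
```

```text
time: 4.0
ee_pos: [0.5247, 0.3144, 0.2026]
eef_rot: [-1.584, 0.0, 0.113]
ft_force: [-0.5, -0.5, -4.2]
width: 0.331
[-0.437  0.728 -0.33   1.635  0.309  0.838  0.784] [-1.58390944e+00  3.56930236e-04  1.12751232e-01]
```

View pics/s2.png

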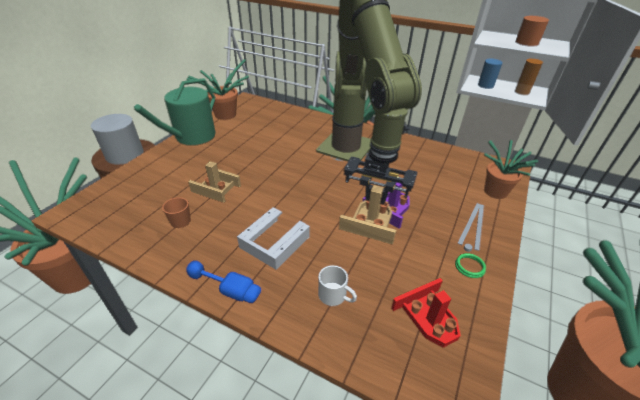

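Lift is clean and the tray hangs level. Now turn end for end while carrying it over to the mouth.

```bash
python3 -m crank '[[[-0.5,-1,0],-8,0],[[-1,-2,0],-16,0],[[-1.5,-3,0],-24,0],[[-2,-4,0],-32,0],[[-2.5,-5,0],-40,0],[[-3,-6,0],-48,0],[[-3.5,-7,0],-56,0],[[-4,-8,0],-64,0]]'; python3 -m crank '[[[-0.5,-1,0],-8,0],[[-1,-2,0],-16,0],[[-1.5,-3,0],-24,0],[[-2,-4,0],-32,0],[[-2.5,-5,0],-40,0],[[-3,-6,0],-48,0],[[-3,-7,0],-56,0],[[-3,-8,0],-64,0]]';  python3 - <<'E'
from h import *
s=manip.get_state(); print(np.round(s['q'],3),s['eef_rot'])
E
```

```text
time: 4.85
ee_pos: [0.483, 0.233, 0.2001]
eef_rot: [-1.588, 0.002, -1.01]
ft_force: [-0.7, 0.9, -3.6]
width: 0.337
time: 5.65
ee_pos: [0.4518, 0.1524, 0.1988]
eef_rot: [-1.59, -0.001, -2.132]
ft_force: [0.8, 0.6, -4.6]
width: 0.332
[-0.584  0.587  0.272  2.048 -0.313  0.559 -0.647] [-1.58969980e+00 -1.25576341e-03 -2.13201216e+00]
```

```bash
python3 -m crank '[[[0,-1,0],-8,0],[[0,-2,0],-16,0],[[0,-3,0],-24,0],[[0,-4,0],-32,0],[[0,-5,0],-40,0],[[0,-6,0],-48,0],[[0,-8,0],-56,0],[[0,-9.3,0],-64,0]]'; python3 -m crank '[[[0,0,0],-1,0],[[0,0,0],-1,0],[[0,0,0],-1,0]]';  python3 - <<'E'
from h import *
s=manip.get_state(); print(np.round(s['q'],3),s['eef_rot'])
cap("top","t3.png");cap("scene","s3.png")
E
```

```text
time: 6.45
ee_pos: [0.4509, 0.058, 0.1977]
eef_rot: [-1.587, -0.003, 3.028]
ft_force: [-0.7, 0.3, -3.6]
width: 0.338
time: 6.75
ee_pos: [0.4505, 0.0591, 0.1971]
eef_rot: [-1.587, -0.005, 3.015]
ft_force: [-0.0, 0.6, -3.8]
width: 0.334
[-0.569  0.616  0.564  2.13  -0.646  0.57  -1.224] [-1.58729445 -0.00469759  3.01458596]
```

View pics/t3.png

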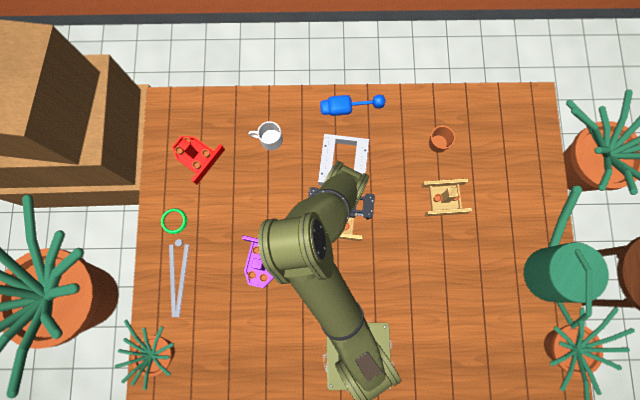

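View pics/s3.png

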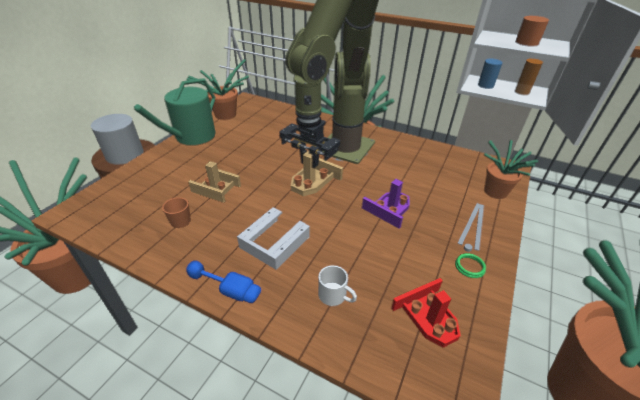

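Turned end for end: the nose points at the mouth, roughly 1.6 mm off the midline with matching yaw. Lower to just above the shelf and verify.

```bash
python3 -m crank '[[[0,0,-3],0,0],[[0,0,-6],0,0],[[0,0,-9],0,0],[[0,0,-11],0,0],[[0,0,-12],0,0],[[0,0,-12],0,0],[[0,0,-12],0,0]]';  python3 - <<'E'
from h import *
s=manip.get_state(); print(np.round(s['q'],3),s['eef_rot'])
c=cap("scene","s4.png"); a=cv2.imread("pics/s4.png")
P=lambda x,y,z:(.560+np.cos(-.1294)*x-np.sin(-.1294)*y,.0465+np.sin(-.1294)*x+np.cos(-.1294)*y,z)
for x in(0,.1): print(proj(c,[P(x,-.06,0),P(x,.06,0)]))
cv2.imwrite("pics/s4c.png",cv2.resize(a[130:280,220:380],None,fx=4.5,fy=4,interpolation=cv2.INTER_CUBIC))
st=s; w=cap("wrist","w4.png")
E
```

```text
time: 7.55
ee_pos: [0.4512, 0.0593, 0.0776]
eef_rot: [-1.588, -0.003, 3.014]
ft_force: [-0.6, 1.1, -3.3]
width: 0.333
[-0.348  0.806  0.211  2.205 -0.889  0.219 -1.022] [-1.58805726 -0.00345536  3.01445899]
[[277.40462067 219.63324758]
 [305.03512721 234.01740201]]
[[258.09365461 236.45367953]
 [286.38814941 252.34851296]]
```

View pics/s4c.png

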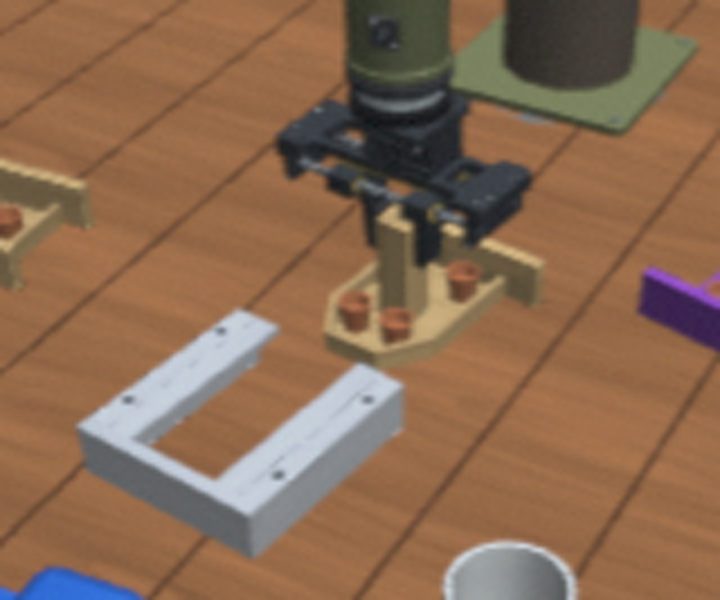

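View pics/w4.png

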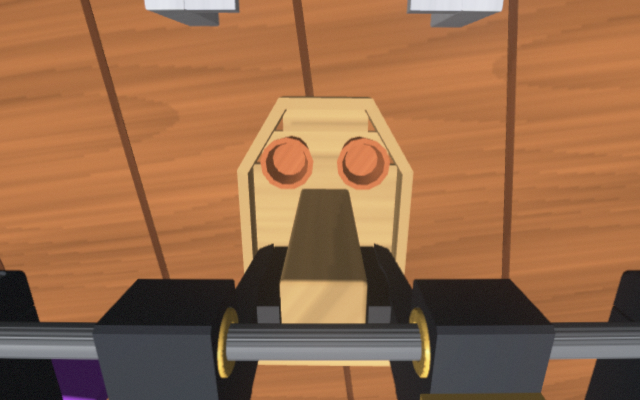

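The wrist view shows the rail ends with lip edges at columns 238 and 409 (midline about 324). The nose is centred at column 327 and square to them, so alignment is within 2 mm. Slide in along (0.992, -0.129).

```bash
python3 -m crank '[[[0,0,-0.3],0,0],[[1.5,-0.2,-0.3],0,0],[[3,-0.4,-0.3],0,0],[[4.5,-0.6,-0.3],0,0],[[6,-0.8,-0.3],0,0],[[7.5,-1,-0.3],0,0],[[9,-1.2,-0.3],0,0],[[9,-1.2,-0.3],0,0]]';  python3 - <<'E'
from h import *
s=manip.get_state(); print(s['eef_rot'],s['ft_force'])
cap("wrist","w5.png")
E
```

```text
time: 8.45
ee_pos: [0.544, 0.0471, 0.0755]
eef_rot: [-1.588, 0.002, 3.015]
ft_force: [0.6, 0.1, -3.0]
width: 0.334
[-1.58755725e+00  1.98088984e-03  3.01518297e+00] [ 0.55324202  0.14281685 -3.0015595 ]
```

View pics/w5.png

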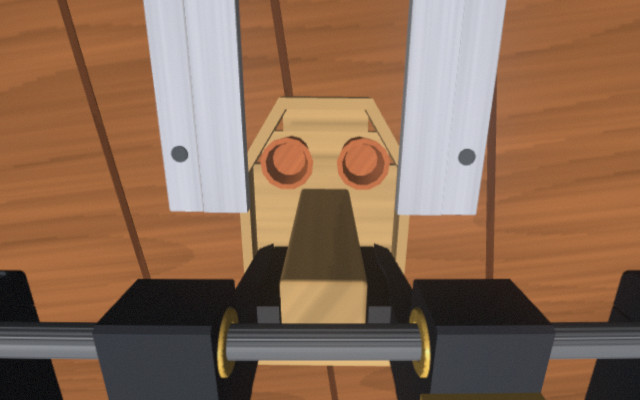

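The nose is under the lips. Rail midline is at column 323 and the tray at 326, about 1.5 mm off. There is no contact force, so continue.

```bash
python3 -m crank '[[[1.5,-0.2,0],0,0],[[3,-0.4,0],0,0],[[4.5,-0.6,0],0,0],[[6,-0.8,0],0,0],[[7,-0.9,0],0,0],[[7.4,-0.95,0],0,0],[[7.4,-0.95,0],0,0]]';python3 -m crank '[[[0.2,0,0],0,0],[[0.4,-0.05,0],0,0],[[0.6,-0.1,0],0,0]]' ; python3 - <<'E'
from h import *
s=manip.get_state(); print(s['eef_rot'],s['ft_force'])
cap("top","t6.png");cap("scene","s6.png")
a=cv2.imread("pics/s6.png")
cv2.imwrite("pics/s6c.png",cv2.resize(a[130:280,220:380],None,fx=4.5,fy=4,interpolation=cv2.INTER_CUBIC))
E
```

```text
time: 9.2
ee_pos: [0.6151, 0.0381, 0.075]
eef_rot: [-1.588, -0.002, 3.015]
ft_force: [-0.4, -0.3, -3.7]
width: 0.337
time: 9.5
ee_pos: [0.6207, 0.0373, 0.075]
eef_rot: [-1.588, -0.003, 3.015]
ft_force: [0.6, -0.0, -3.8]
width: 0.334
[-1.58832673e+00 -2.97638365e-03  3.01502661e+00] [ 0.61815317 -0.01751373 -3.7599985 ]
```

View pics/s6c.png

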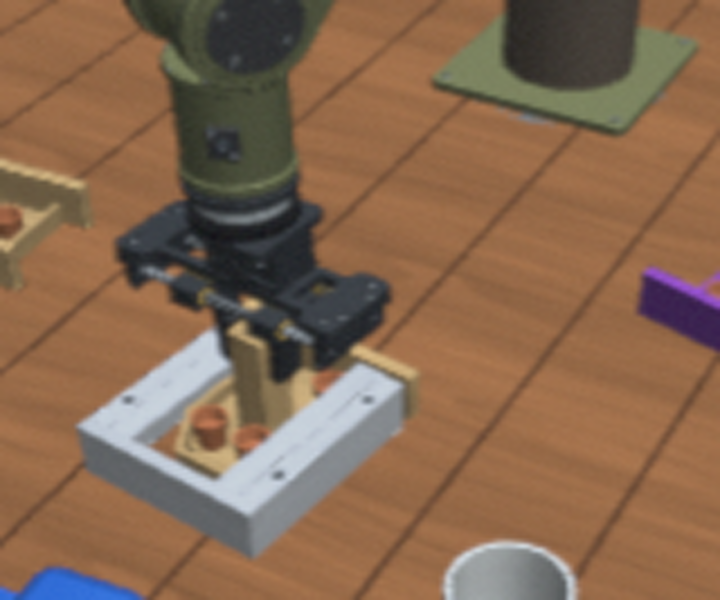

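About 9 mm remain. I'll creep in and watch the force for contact.

```bash
python3 -m crank '[[[0.3,-0.05,0],0,0],[[0.5,-0.05,0],0,0],[[0.5,-0.05,0],0,0]]';python3 -m crank '[[[0.2,0,0],0,0],[[0.4,-0.05,0],0,0]]' ;python3 -m crank '[[[0.2,0,0],0,0],[[0.3,-0.05,0],0,0]]'
```

```text
time: 9.9
ee_pos: [0.6268, 0.0364, 0.0751]
eef_rot: [-1.588, -0.001, 3.015]
ft_force: [-0.8, 0.6, -3.8]
width: 0.339
time: 10.1
ee_pos: [0.6285, 0.0365, 0.0744]
eef_rot: [-1.589, -0.007, 3.015]
ft_force: [-7.1, 1.2, -0.6]
width: 0.339
time: 10.3
ee_pos: [0.6284, 0.0365, 0.0744]
eef_rot: [-1.589, -0.014, 3.015]
ft_force: [-10.0, 1.7, 5.0]
width: 0.343
```

Contact at x = 0.6285 with a 10 N push-back, which puts the post about 69 mm inside. That is home. Relax, lower the last millimetre and release.

```bash
python3 -m crank '[[[0,0,-0.1],0,0],[[0,0,-0.1],0,0],[[0,0,-0.1],0,0.5],[[0,0,-0.1],0,1],[[0,0,-0.1],0,1],[[0,0,-0.1],0,1],[[0,0,-0.1],0,1],[[0,0,-0.1],0,1]]'; python3 -m crank '[[[0,0,0],0,1],[[0,0,1],0,1],[[0,0,3],0,1],[[0,0,6],0,1],[[0,0,9],0,1],[[0,0,9],0,1],[[0,0,9],0,1]]'; python3 - <<'E'
from h import *
s=manip.get_state(); print(s['ee_pos'],s['eef_rot'])
cap("wrist","w7.png")
E
```

```text
time: 11.1
ee_pos: [0.6285, 0.0364, 0.0733]
eef_rot: [-1.589, -0.013, 3.015]
ft_force: [-0.0, 0.9, 0.1]
width: 0.86
time: 11.8
ee_pos: [0.6289, 0.0365, 0.1643]
eef_rot: [-1.59, -0.012, 3.015]
ft_force: [0.8, 0.2, -0.3]
width: 0.999
[0.62885052 0.03652835 0.16425448] [-1.58997691 -0.01196423  3.01540318]
```

View pics/w7.png

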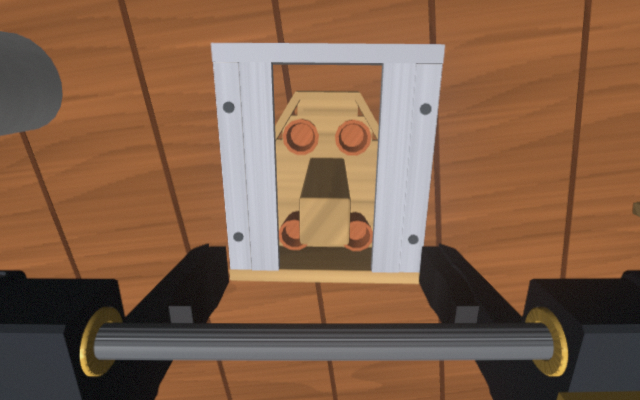

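The wrist view shows the panel (row 276) flush against the rail ends (row 272), and the tray centred at column 327 between the lips. I'll retreat and do a last check.

```bash
python3 -m crank '[[[0,0,4],0,1],[[-3,0,8],0,1],[[-7,0,12],0,1],[[-11,0,14],0,1],[[-15,0,14],0,1],[[-19,0,14],0,1],[[-19,0,14],0,1],[[-19,0,14],0,1]]'; python3 - <<'E'
from h import *
import pickle
from scipy.optimize import least_squares
c=cap("scene","s8.png"); t=cap("top","t8.png")
a=cv2.imread("pics/t8.png"); b=cv2.imread("pics/t0.png") 
a0=cv2.imread("pics/top0.png").astype(int)
for n,(x0,x1,y0,y1) in dict(caddy=(415,480,170,225),cup=(240,290,115,158)).items(): print(n,np.abs(a[y0:y1,x0:x1].astype(int)-a0[y0:y1,x0:x1]).mean())
P=lambda x,y,z:(.560+np.cos(-.1294)*x-np.sin(-.1294)*y,.0465+np.sin(-.1294)*x+np.cos(-.1294)*y,z)
print(proj(c,[P(.07,0,.115),P(.07,.0,0)]))
s=cv2.imread("pics/s8.png"); cv2.imwrite("pics/s8c.png",cv2.resize(s[180:280,220:380],None,fx=5,fy=5,interpolation=cv2.INTER_CUBIC))
E
```

```text
time: 12.65
ee_pos: [0.4375, 0.0372, 0.3027]
eef_rot: [-1.59, -0.015, 3.016]
ft_force: [1.0, 0.5, -0.9]
width: 1.001
caddy 3.876923076923077
cup 3.6251162790697675
[[275.68933199 213.11898882]
 [277.8519068  238.77066858]][ WARN:0@3.486] global loadsave.cpp:275 findDecoder imread_('pics/t0.png'): can't open/read file: check file path/integrity
```

View pics/s8c.png

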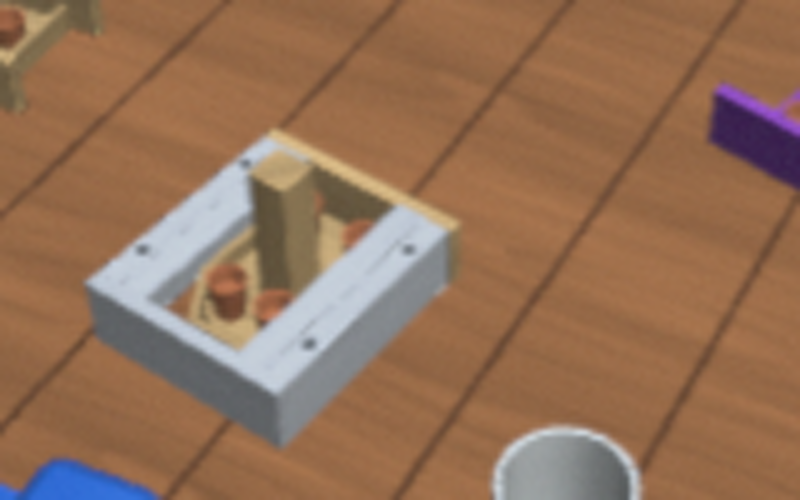

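View pics/t8.png

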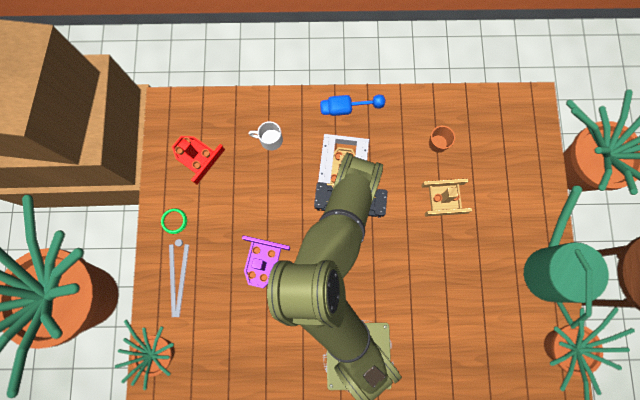

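The panel is flush on the rail ends and the tray is flat. The post top is at (276,214), where (275.7,213.1) was predicted for home. Caddy and cup have not moved.

```bash
python3 -c "
from plant import manip
s=manip.get_state();print(s['time'],abs(s['joint_vel']).max())
print(manip.close_job())"
```

```text
12.75 0.013931007261815048
the job is handed in; nothing more can be done
None
```

I took the light wood seed tray by its post, turned it about 194° and slid it nose first into the rails. It met the rail ends with about 10 N of push-back. I then released it, backed the arm off and handed the job in at 12.75 s.

Last checks:
- **Fit:** the panel is flush with the rail ends and the tray lies flat. The post is about 69 mm inside the mouth, within about 2 mm of the midline. Its top appears within about 1 pixel of where fully home predicts.
- **Bystanders:** the caddy and the cup stand at the same pixels as at the start.
- **Arm:** the gripper is open and clear of everything, with no contact force.

No check failed. One early hover move stopped about 1 cm off because the arm was still settling; I corrected that before the grasp.

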